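# Fit the keyed cover into the gear housing

### The job

Close the opening in the top of the grey gear housing: take the cover that has a flat on its rim by its bar, turn it until its flat matches the flat of the opening, seat it fully down and level in the recess, and let go. Leave the round cover where it lies.

Things in the scene. Friction and masses are not known exactly. Their poses are not given: they have to be found in the camera images.
- flat_cover_grip (a point): Loose metal cover: disc 74 mm across, 14 thick, its rim cut straight on one side 20 mm from the centre, foot chamfered 3 mm, 0.25 kg. On top an upright bar 16 mm thick, 50 long (parallel to the flat), rising from 14 to 56 mm above the underside. Point: in the bar on the disc's axis, 36 mm above the underside; x points from the centre squarely to the flat, y along the bar, z up.
- round_cover_grip (a point): The other loose cover, a bystander: same disc, same bar and same point, but fully round, without a flat, so that it does not fit the opening. y runs along its bar, z is up.
- opening (a point): Recess in the top of the gear housing: 84 mm across, 14 deep, one straight side 25 mm from the centre, mouth chamfered 3 mm, so the cover has 5 mm of play all round. Point: centre of the recess floor, 36 mm above the bench; x points from the centre squarely to the straight side, z up. With the cover seated its point is 36 mm above this one and both x axes agree.
- gear_housing: The fixed grey housing: a block 120 x 120 mm and 50 mm tall with a foot 150 mm wide along y, and a steel shaft stub that sticks out 42 mm on its -x side. Origin: centre of its underside; same axes as the recess.
Mind the look-alikes: they are no part of the job. There is more than one size of the gear_housing; the one meant has the size given above.

How it is judged:
By the outcome, as a careful person would: the job done as asked, in the order asked, and still so for the second after the job is handed in, with the robot touching nothing.
It also fails if it takes over 34 s, if anything falls off the work surface, if the arm or the gripper's body presses on something with over 40 N, if the wrist force passes 120 N, or if a joint passes its speed limit or range.

### The arm

A 6-joint arm with a two-finger parallel gripper is mounted at the origin on a cart in front of the work surface, level with it; the furniture and walls round the work are solid. World frame = base frame: x ahead of the robot, y to its left, z up, the work surface at z = 0. Lengths are in m, angles in rad, forces in N, time in s.
With the tool pointing down it reaches from about 0.35 to 0.775 m from the base axis. Payload 7.3 kg.
Tool frame: the origin (TCP) lies at the centre of the arm's flange, where the gripper is bolted on; the fingertips stand 178 mm ahead of it and the grasp point (between the pads) lies 159 mm ahead of it; x points along the fingers, y is the direction in which the jaws open and shut, and the axes are right-handed (so a half turn about x gives the same grasp; the last joint's range is limited). The gripper opens to 92 mm and grips with 3 to 60 N. Pads are 19 mm wide; open, the fingers measure 130 mm over their backs; the gripper's body (75 mm by 190 mm) begins 47 mm behind the grasp point.
Start: joints at [1.038, 0.342, 1.524, -0, 1.275, -0.146], TCP at [0.198, 0.486, 0.405] pointing down, gripper open.
Joint ranges: [-2.53, 2.53], [-0.77, 2.02], [0.04, 2.7], [-1, 4.14], [0.28, 2.66], [-3.11, 3.11]. Speed limits (rad/s): [2.57, 2.57, 3.14, 3.14, 3.14, 3.14].

### API

Orientations are given as [roll, pitch, yaw] about the fixed x, y, z axes, in that order (R = Rz(yaw) Ry(pitch) Rx(roll)).
In Python, from cell import readout, cams, workorder gives the robot as it stands.
- The arm moves only by the shell command python3 -m inch 'ROWS' [FORCE]. ROWS is text: rows parted by semicolons, each of 5 numbers parted by spaces: the shift along the world's x, y, z in mm, then the turn about the world's z in rad, then the opening, from 0 (shut) to 1 (fully open). A call has 1 to 8 rows; each row shifts and turns the commanded pose from where the row before left it; what a row does not reach is not made up. A row lasts 1/12 s, in which the tool goes at most 41.7 mm and 7.16 degrees, less where a joint would pass 70% of its speed; a pose out of reach is approached as far as the arm can. A call is refused whole if a number of a shift passes 41.7 or a number of a turn 0.125, either way. A call with a gripper value outside its range is refused whole. The fingers move at their own pace and stop on an object; FORCE is the grip in N (left out, the last holds). Time passes only in rows, so rows that do not move let the fingers close. It gives the time, the measured TCP pose, the force and the opening at its end, in the units of the state.
- readout.observe(): the state, without advancing time (a new reading comes with each control period).
- cams.read_camera(name): name is "scene" or "side" or "wrist"; returns a dict with "color" (420x560x3 uint8, red, green, blue), "fx", "fy", "cx", "cy" (pixels), "dist_coeffs" ([k1, k2, p1, p2, k3] as OpenCV has them; the pictures are not rectified), "world_to_cam" (4x4, takes a point from world to camera coordinates); the wrist camera has in their place "T_tool_cam" (4x4, takes a point from camera to tool coordinates, whose origin is the TCP and whose axes are the tool frame's). Camera axes: x right, y down, z forward; pixel columns grow to the right and rows downward; lengths in m; the calibration is good to about 2 mm. A picture is of the moment at which its call begins: read the wrist's pose just before it. There is no depth.
- workorder.hand_in(): hands the job in, once; it reports no verdict.
The state is a dict: "time": time; "qpos": joint angles; "qvel": joint speeds; "joint_efforts": joint torques, N m; "tool_pos": TCP position; "tool_rot": TCP orientation; "contact_force": force on the tool from outside, world axes, zero at the start; "torque": the same for the moment, N m; "opening": finger opening in m.
Only numpy, scipy, OpenCV 4.12 (cv2) and the standard library are available. Lean on these libraries where they do the work, as an engineer would, in place of code of your own. Each camera call takes 0.05 s, during which the arm holds its last target.

## Working session

There is one attempt and no reset: what is moved stays moved. The work goes in short steps, Python scripts to look and compute and a shell command to move; the robot and the scene stay as the last step left them, time stands still between calls to the robot, and variables do not carry over. Pictures are saved under pics/ and viewed, and the job is handed in when it is done.

```bash
ls; mkdir -p pics; python3 - <<'E'
from cell import readout, cams, workorder
import cv2
print(readout.observe())
for n in ["scene","side","wrist"]:
    c=cams.read_camera(n)
    cv2.imwrite(f"pics/{n}0.png",c["color"][:,:,::-1])
    print(n,{k:v for k,v in c.items() if k!="color"})
E
```

```text
pics
{'time': 0.0, 'qpos': array([ 1.03799852e+00,  3.42742786e-01,  1.52502458e+00,  3.65249887e-06,
        1.27542751e+00, -1.45982877e-01]), 'qvel': array([ 0.00141613, -0.00059658, -0.0008252 , -0.00132298,  0.00179934,
       -0.00131313]), 'joint_efforts': array([ 2.68874510e-04, -4.31248319e+01, -2.44213575e+01,  7.17106042e-02,
        5.60665154e-02, -9.83144105e-05]), 'tool_pos': array([0.19795111, 0.48610244, 0.4040317 ]), 'tool_rot': array([-1.71895906,  1.5691941 , -2.10577505]), 'contact_force': array([ 0.11606427,  0.37644518, -0.14184271]), 'torque': array([ 0.03951245, -0.03247256, -0.01018066]), 'opening': 0.09164891570519347}
scene {'fx': 440.99253049425755, 'fy': 440.99253049425755, 'cx': 274.169264919336, 'cy': 208.54422024515202, 'dist_coeffs': array([-0.14430953,  0.        ,  0.        ,  0.        ,  0.        ]), 'world_to_cam': array([[ 0.8209317 , -0.57096129,  0.00862264, -0.45402133],
       [-0.39949151, -0.58505003, -0.70577829,  0.28909425],
       [ 0.40801675,  0.5759511 , -0.7083803 ,  0.9281985 ],
       [ 0.        ,  0.        ,  0.        ,  1
[... 318 characters left out ...]
6510812,  0.08796162],
       [ 0.19394681, -0.74014785, -0.64386784,  1.43472782],
       [ 0.        ,  0.        ,  0.        ,  1.        ]])}
wrist {'fx': 377.3065874631592, 'fy': 377.3065874631592, 'cx': 279.31774756915485, 'cy': 208.88972812324172, 'dist_coeffs': array([-0.10663709,  0.        ,  0.        ,  0.        ,  0.        ]), 'T_tool_cam': array([[ 1.28852389e-03, -2.65851191e-01,  9.64013218e-01,
         1.91869624e-02],
       [ 9.99999170e-01,  3.41522868e-04, -1.24243997e-03,
         2.95351835e-04],
       [ 1.07158827e-06,  9.64014018e-01,  2.65851411e-01,
        -7.26360507e-02],
       [ 0.00000000e+00,  0.00000000e+00,  0.00000000e+00,
         1.00000000e+00]])}
```

View pics/scene0.png

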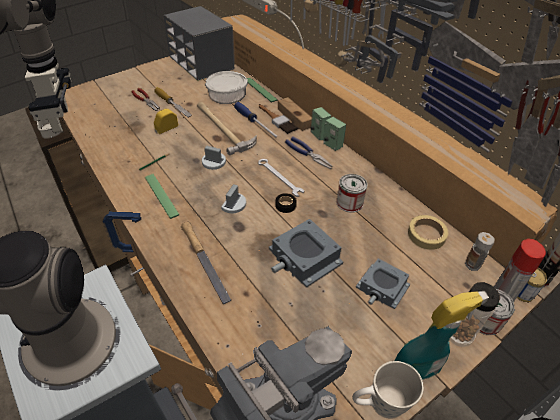

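View pics/side0.png

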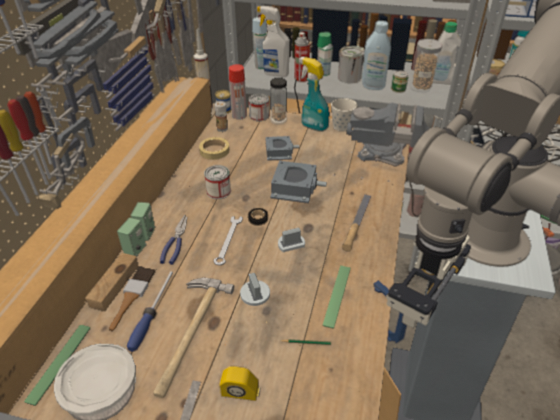

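View pics/wrist0.png

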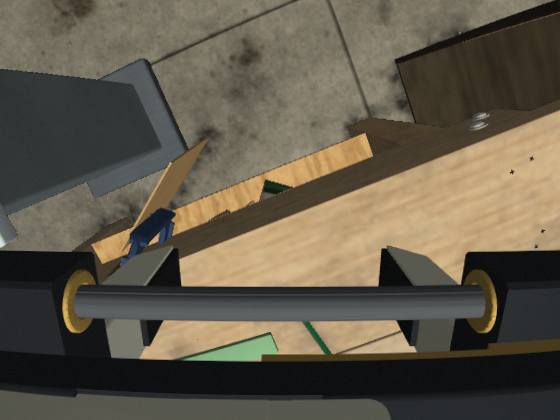

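The scene view shows covers at about (234,200) and (213,158). The larger housing is at (307,250) and a smaller look-alike at (384,284). I'll zoom in to see which cover has the flat.

```bash
cat > h.py <<'E'
import numpy as np, cv2
from cell import readout, cams
def K(c): return np.array([[c["fx"],0,c["cx"]],[0,c["fy"],c["cy"]],[0,0,1.]])
from scipy.spatial.transform import Rotation as R
def w2c(c,obs=None):
    if "world_to_cam" in c: return np.array(c["world_to_cam"])
    T=np.eye(4); T[:3,:3]=R.from_euler("xyz",obs["tool_rot"]).as_matrix(); T[:3,3]=obs["tool_pos"]
    return np.linalg.inv(T@c["T_tool_cam"])
def px2w(c,W,uv,z):
    p=cv2.undistortPoints(np.array(uv,float).reshape(-1,1,2),K(c),c["dist_coeffs"]).reshape(-1,2)
    Ci=np.linalg.inv(W); o=Ci[:3,3]; d=np.c_[p,np.ones(len(p))]@Ci[:3,:3].T
    return o+d*((z-o[2])/d[:,2])[:,None]
def w2px(c,W,P):
    P=np.array(P,float).reshape(-1,3)
    return cv2.projectPoints(P,cv2.Rodrigues(W[:3,:3])[0],W[:3,3],K(c),c["dist_coeffs"])[0].reshape(-1,2)
E
python3 - <<'E'
import cv2,numpy as np
a=cv2.imread("pics/scene0.png");b=cv2.imread("pics/side0.png")
f=lambda im,x,y,w,h,s:cv2.resize(im[y:y+h,x:x+w],None,fx=s,fy=s,interpolation=cv2.INTER_CUBIC)
o=np.vstack([np.hstack([f(a,190,135,70,85,4),f(b,230,215,90,85,4)])])
cv2.imwrite("pics/z1.png",o)
o=np.hstack([f(a,260,210,90,90,4),f(b,260,155,90,90,4)]);cv2.imwrite("pics/z2.png",o)
E
```

```text
(no output)
```

View pics/z1.png

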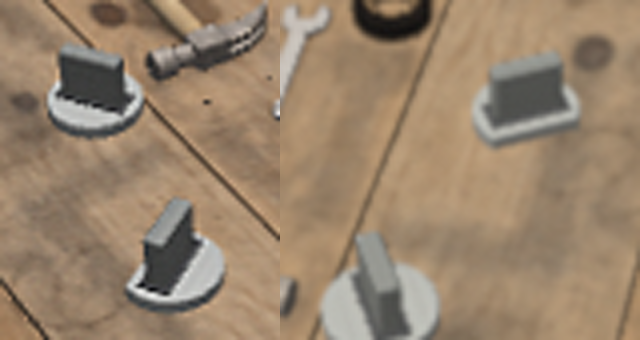

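View pics/z2.png

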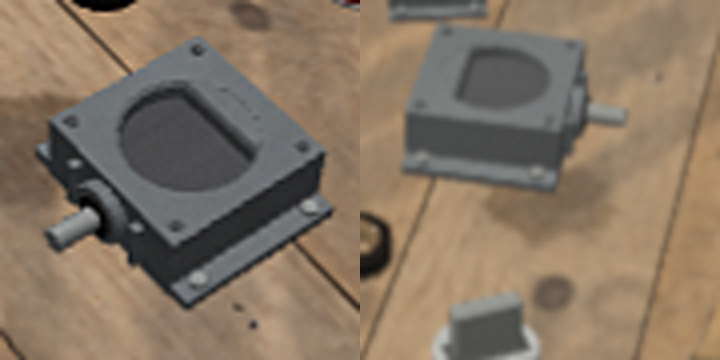

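```bash
python3 - <<'E'
from h import *
A=cams.read_camera("scene");B=cams.read_camera("side")
for n,c,bar,hs,sh in [("scene",A,[(235,185),(238.7,185.7),(229.5,195.7),(226.3,194.5)],[(309.3,220),(273,240.8),(304.5,270.8),(341.3,248.8)],(273,269)),
  ("side",B,[(282.5,232),(299.5,228.3),(301.3,231),(282.5,235)],[(279.3,161.8),(315.8,166.3),(309,186.8),(271.8,182.5)],(326,184))]:
    W=w2c(c)
    p=px2w(c,W,bar,.056);q=px2w(c,W,hs,.05)
    print(n,"bar",p.round(3).tolist(),p.mean(0).round(4)); print("hs",q.round(3).tolist(),q.mean(0).round(4),[round(float(np.linalg.norm(q[i]-q[i-1])),3) for i in range(4)])
    for i in range(4):
        d=q[i]-q[i-1];print(round(float(np.degrees(np.arctan2(d[1],d[0]))),1),end=" ")
    print("shaft",px2w(c,W,[sh],.025).round(3))
print("round", px2w(A,w2c(A),[(213,150)],.056))
E
```

```text
scene bar [[0.539, 0.169, 0.056], [0.546, 0.16, 0.056], [0.505, 0.14, 0.056], [0.5, 0.149, 0.056]] [0.5225 0.1547 0.056 ]
hs [[0.63, -0.046, 0.05], [0.514, -0.051, 0.05], [0.521, -0.167, 0.05], [0.635, -0.165, 0.05]] [ 0.5748 -0.1072  0.05  ] [0.119, 0.116, 0.116, 0.113]
92.4 -177.5 -86.1 0.8 shaft [[ 0.476 -0.106  0.025]]
side bar [[0.544, 0.173, 0.056], [0.503, 0.148, 0.056], [0.496, 0.157, 0.056], [0.542, 0.184, 0.056]] [0.5214 0.1655 0.056 ]
hs [[0.636, -0.149, 0.05], [0.518, -0.153, 0.05], [0.517, -0.045, 0.05], [0.631, -0.039, 0.05]] [ 0.5756 -0.0964  0.05  ] [0.111, 0.118, 0.108, 0.114]
-87.5 -178.2 90.4 3.1 shaft [[ 0.475 -0.103  0.025]]
round [[0.56573933 0.34036906 0.056     ]]
```

```bash
python3 - <<'E'
from h import *
o=readout.observe();M=R.from_euler("xyz",o["tool_rot"]).as_matrix()
print(o['time'],M.round(3), np.degrees(np.arctan2(M[1,1],M[0,1])))
E
```

```text
0.25 [[-0.     0.377  0.926]
 [-0.001  0.926 -0.377]
 [-1.    -0.001 -0.   ]] 67.83606653531835
```

```bash
python3 -m inch '20 -20 0 0.06 1;20 -20 -2 0.06 1;20 -20 -4 0.06 1;20 -20 -4 0.06 1;20 -20 -4 0.06 1;20 -20 -4 0.06 1;20 -20 -4 0.06 1;20 -20 -4 0.06 1'; python3 -m inch '20 -20 -4 0.06 1;20 -20 -4 0.06 1;20 -20 -4 0.06 1;20 -20 -4 0.06 1;20 -20 -2 0.06 1;20 -20 0 0.06 1;4 -6 0 0.06 1;0 0 0 0 1'; python3 - <<'E'
from h import *
o=readout.observe();c=cams.read_camera("wrist")
M=R.from_euler("xyz",o["tool_rot"]).as_matrix();print(o['tool_pos'],np.degrees(np.arctan2(M[1,1],M[0,1])),o['time'])
np.savez("w1.npz",pos=o["tool_pos"],rot=o["tool_rot"]);cv2.imwrite("pics/w1.png",c["color"][:,:,::-1])
E
```

```text
time: 0.92
tool_pos: [0.3588, 0.3251, 0.3786]
tool_rot: [0.969, 1.571, 1.065]
contact_force: [0.6, 0.8, 0.3]
opening: 0.0917
time: 1.58
tool_pos: [0.4833, 0.1985, 0.3604]
tool_rot: [-2.645, 1.57, -2.133]
contact_force: [-0.7, 0.5, 0.6]
opening: 0.0919
[0.4832728  0.19854745 0.36037463] 119.35264871006106 1.5833
```

View pics/w1.png

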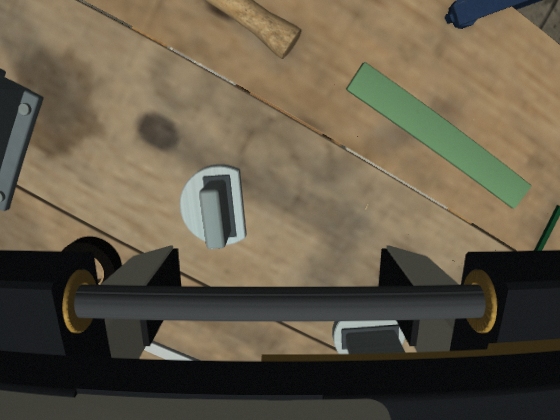

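The wrist picture shows the flat cover at (213,205), with its flat on the right edge at x of about 241. The bar top runs from (205,190) to (215,245). I'll zoom in for accuracy.

```bash
python3 - <<'E'
import cv2
a=cv2.imread("pics/w1.png");cv2.imwrite("pics/w1z.png",cv2.resize(a[155:260,165:265],None,fx=5.6,fy=5.6,interpolation=cv2.INTER_CUBIC))
E
```

```text
(no output)
```

View pics/w1z.png

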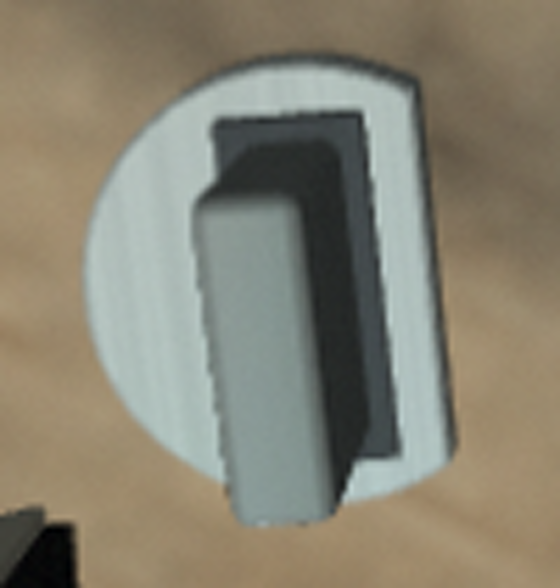

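```bash
python3 - <<'E'
from h import *
o=dict(np.load("w1.npz"));o={"tool_pos":o["pos"],"tool_rot":o["rot"]}
c=cams.read_camera("wrist");W=w2c(c,o)
f=lambda L:np.array(L,float)/5.6+[165,155]-0.4
p=px2w(c,W,f([(197,200),(300,195),(335,520),(240,525)]),.056);print(p.round(4).tolist(),p.mean(0))
for a,b in((0,3),(1,2)): d=p[a]-p[b];print(np.degrees(np.arctan2(d[1],d[0])),np.linalg.norm(d))
q=px2w(c,W,f([(415,88),(445,462)]),.014);d=q[0]-q[1];print(q.round(4).tolist(),np.degrees(np.arctan2(d[1],d[0])),np.linalg.norm(d))
# centre guess from flat: midpoint - 20mm along normal
m=q.mean(0);n=np.array([d[1],-d[0],0])/np.linalg.norm(d);print("c",m-.02*n,m+.02*n)
E
```

```text
[[0.5056, 0.1411, 0.056], [0.4979, 0.1533, 0.056], [0.5383, 0.1795, 0.056], [0.5459, 0.1678, 0.056]] [0.52194013 0.16041594 0.056     ]
-146.4615431670519 0.048305817371716527
-147.09941678587813 0.048117736335181356
[[0.4853, 0.1597, 0.014], [0.5377, 0.1929, 0.014]] -147.70321176916815 0.06206077187586159
c [0.52220446 0.15939937 0.014     ] [0.50083227 0.19321105 0.014     ]
```

```bash
python3 -m inch '13 -13 0 0.031 1;13 -13 0 0.032 1;13 -12 -10 0 1;0 0 -20 0 1;0 0 -30 0 1;0 0 -30 0 1;0 0 -25 0 1;0 0 -18 0 1'; python3 -m inch '0 0 0 0 1'; python3 - <<'E'
from h import *
o=readout.observe();c=cams.read_camera("wrist")
M=R.from_euler("xyz",o["tool_rot"]).as_matrix();print(o['tool_pos'],M[:,0]*.159+o['tool_pos'],np.degrees(np.arctan2(M[1,1],M[0,1])),o['time'])
cv2.imwrite("pics/w2.png",c["color"][:,:,::-1])
E
```

```text
time: 2.35
tool_pos: [0.5196, 0.1633, 0.2256]
tool_rot: [2.609, 1.568, -3.098]
contact_force: [1.3, -0.8, 0.1]
opening: 0.0921
time: 2.43
tool_pos: [0.519, 0.1632, 0.2243]
tool_rot: [2.685, 1.563, -3.023]
contact_force: [-0.6, -0.2, -0.0]
opening: 0.0918
[0.5190098  0.16315143 0.22428951] [0.51784285 0.16301188 0.06529385] 123.00821439663153 2.4333
```

View pics/w2.png

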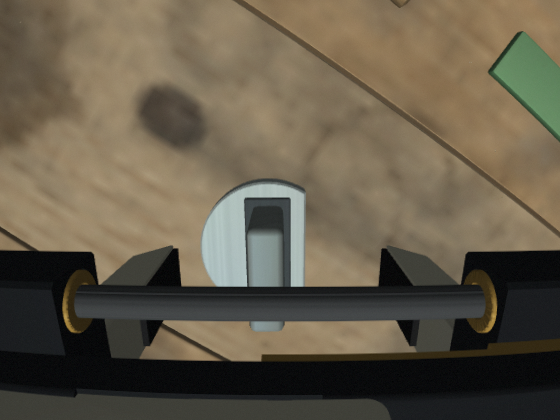

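The bar stands upright in the image at about x=266, just left of the jaw middle at 280, and parallel to the pads. I'll shift 3 mm, go down and close.

```bash
python3 -m inch '1 -1 -6 0 1;1 -1 -8 0 1;1 -1 -8 0 1;0 0 -4 0 1;0 0 0 0 1'; python3 -m inch '0 0 0 0 0.5;0 0 0 0 0.2;0 0 0 0 0;0 0 0 0 0;0 0 0 0 0;0 0 0 0 0;0 0 0 0 0;0 0 0 0 0' 45
```

```text
time: 2.9
tool_pos: [0.5238, 0.1591, 0.201]
tool_rot: [2.659, 1.569, -3.048]
contact_force: [-0.7, 0.2, -0.7]
opening: 0.0917
time: 3.57
tool_pos: [0.524, 0.1592, 0.2018]
tool_rot: [0.965, 1.571, 1.541]
contact_force: [0.2, -0.7, 0.2]
opening: 0.0431
```

```bash
python3 -m inch '0 0 -3 0 0;0 0 0 0 0;0 0 0 0 0;0 0 0 0 0;0 0 0 0 0;0 0 0 0 0;0 0 0 0 0;0 0 0 0 0' 45
```

```text
time: 4.23
tool_pos: [0.524, 0.1592, 0.1986]
tool_rot: [2.396, 1.571, 2.972]
contact_force: [0.7, 0.6, -1.4]
opening: 0.0158
```

```bash
python3 -m inch '0 0 8 0 0;0 0 20 0 0;0 0 30 0 0;0 0 30 0 0;0 0 30 0 0;0 0 20 0 0;0 -10 5 -0.08 0;2 -20 0 -0.1 0'; python3 -m inch '3 -20 0 -0.117 0;3 -20 0 -0.117 0;3 -20 0 -0.117 0;3 -20 0 -0.117 0;3 -20 0 -0.117 0;3 -20 0 -0.117 0;3 -20 0 -0.117 0;3 -20 0 -0.117 0' ; python3 -m inch '3 -20 0 -0.117 0;3 -20 0 -0.117 0;3 -20 0 -0.117 0;3 -20 0 -0.117 0;3 -20 0 -0.117 0;3 -20 0 -0.117 0;3 -20 0 -0.117 0;3 -20 0 -0.11 0'; python3 -m inch '0 -10 0 0 0;0 0 0 0 0'; python3 - <<'E'
from h import *
o=readout.observe();c=cams.read_camera("wrist")
M=R.from_euler("xyz",o["tool_rot"]).as_matrix();print(o['tool_pos'],np.degrees(np.arctan2(M[1,1],M[0,1])),o['time'],o['opening'])
np.savez("w3.npz",pos=o["tool_pos"],rot=o["tool_rot"]);cv2.imwrite("pics/w3.png",c["color"][:,:,::-1])
E
```

```text
time: 4.9
tool_pos: [0.5259, 0.1304, 0.3447]
tool_rot: [-0.126, 1.566, 0.269]
contact_force: [-0.0, -0.6, -2.4]
opening: 0.0159
time: 5.57
tool_pos: [0.5498, -0.0317, 0.3422]
tool_rot: [2.627, 1.571, 2.081]
contact_force: [0.1, -1.2, -1.7]
opening: 0.0159
time: 6.23
tool_pos: [0.5738, -0.1917, 0.3422]
tool_rot: [-2.225, 1.571, 2.584]
contact_force: [1.4, 0.3, -0.9]
opening: 0.0161
time: 6.4
tool_pos: [0.5737, -0.2026, 0.3418]
tool_rot: [-0.197, 1.57, -1.665]
contact_force: [-1.1, 0.0, -2.2]
opening: 0.0155
[ 0.57370472 -0.20262643  0.34178605] 5.900016896924542 6.4 0.015514194379118053
```

View pics/w3.png

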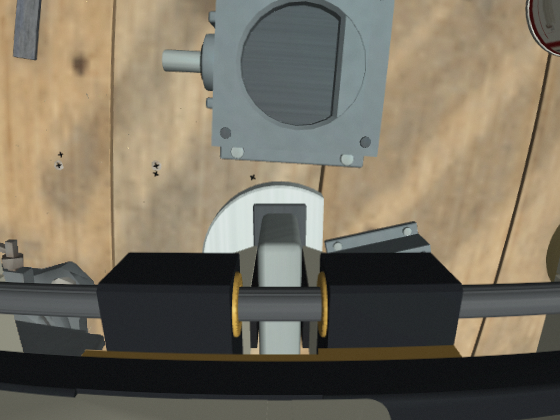

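The wrist picture shows the opening at (293,65), with its flat on the right at x of about 343. The held cover has its flat on the right too, at x=323. I'll zoom in on the opening.

```bash
python3 - <<'E'
import cv2
a=cv2.imread("pics/w3.png");cv2.imwrite("pics/w3z.png",cv2.resize(a[0:170,205:400],None,fx=3.5,fy=3.5,interpolation=cv2.INTER_CUBIC))
E
```

```text
(no output)
```

View pics/w3z.png

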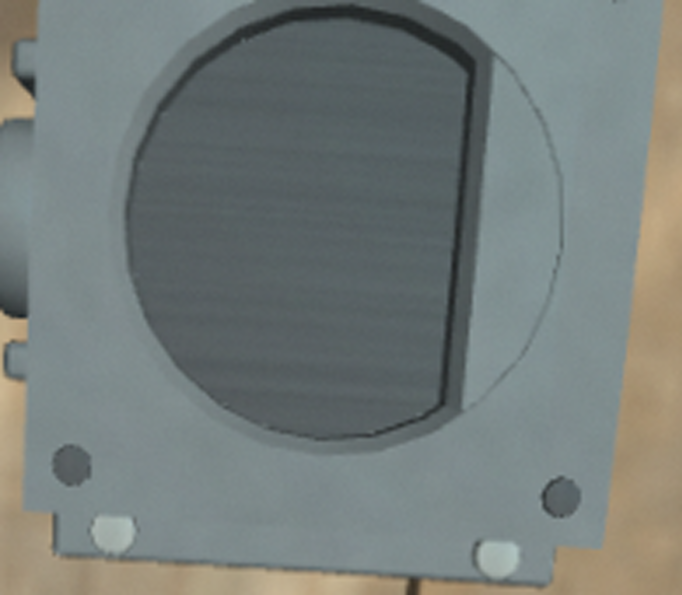

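```bash
python3 - <<'E'
from h import *
from scipy.optimize import least_squares
d=np.load("w3.npz");o={"tool_pos":d["pos"],"tool_rot":d["rot"]}
c=cams.read_camera("wrist");W=w2c(c,o)
f=lambda L:np.array(L,float)/3.5+[205,0]-0.4
P=px2w(c,W,f([(112,225),(180,390),(240,435),(335,455),(463,410),(530,330),(563,225),(545,140),(493,57)]),.05)
r=least_squares(lambda v:np.hypot(P[:,0]-v[0],P[:,1]-v[1])-v[2],[.575,-.1,.045]);print(r.x,(r.fun*1e3).round(1))
q=px2w(c,W,f([(493,57),(463,410)]),.05);v=q[0]-q[1];a=np.arctan2(v[1],v[0]);print("flat",q.round(4),np.degrees(a)-90,"dist",((q.mean(0)[:2]-r.x[:2])*1e3).round(1))
e=px2w(c,W,f([(663,0),(603,548)]),.05);v=e[0]-e[1];print("edge",np.degrees(np.arctan2(v[1],v[0]))-90,e)
e=px2w(c,W,f([(23,510),(603,548)]),.05);v=e[1]-e[0];print("edge",np.degrees(np.arctan2(v[1],v[0])),np.linalg.norm(v),e.mean(0))
# inner walls
P=px2w(c,W,f([(125,220),(150,310),(220,400),(330,438),(440,405)]),.047);print(P.round(4))
# held cover: px
M=R.from_euler("xyz",o["tool_rot"]).as_matrix();g=o["tool_pos"]+.159*M[:,0];print("grasp",g,"y",np.degrees(np.arctan2(M[1,1],M[0,1])))
# cover flat edge & bar in picture; cover top z = 
for zt in [g[2]-.0396+.014]:
  q=px2w(c,W,[(323,194),(323,250),(253,205),(306,205)],zt);print(q.round(4)); v=q[0]-q[1];print(np.degrees(np.arctan2(v[1],v[0]))-90)
E
```

```text
[ 0.57692371 -0.10213413  0.04425287] [-0.2 -0.1  0.4  0.2 -0.3 -0.6  0.7 -0.1 -0. ]
flat [[ 0.6035 -0.0668  0.05  ]
 [ 0.6066 -0.1346  0.05  ]] 2.5537160026490113 dist [28.1  1.5]
edge 2.3685515182164067 [[ 0.63510615 -0.05182692  0.05      ]
 [ 0.63954538 -0.15915167  0.05      ]]
edge 2.237560891691843 0.12041175596978307 [ 0.5793854  -0.16150228  0.05      ]
[[ 0.5352 -0.1046  0.047 ]
 [ 0.5417 -0.1215  0.047 ]
 [ 0.5574 -0.1379  0.047 ]
 [ 0.5806 -0.1432  0.047 ]
 [ 0.6022 -0.1341  0.047 ]]
grasp [ 0.57369663 -0.20271217  0.18278607] y 5.900016896924542
[[ 0.5889 -0.1675  0.1572]
 [ 0.5925 -0.1943  0.1572]
 [ 0.558  -0.1759  0.1572]
 [ 0.5819 -0.1734  0.1572]]
7.726167714564085
```

```bash
python3 - <<'E'
import cv2
a=cv2.imread("pics/w3.png");cv2.imwrite("pics/w3y.png",cv2.resize(a[175:265,195:335],None,fx=5,fy=5,interpolation=cv2.INTER_CUBIC))
E
```

```text
(no output)
```

View pics/w3y.png

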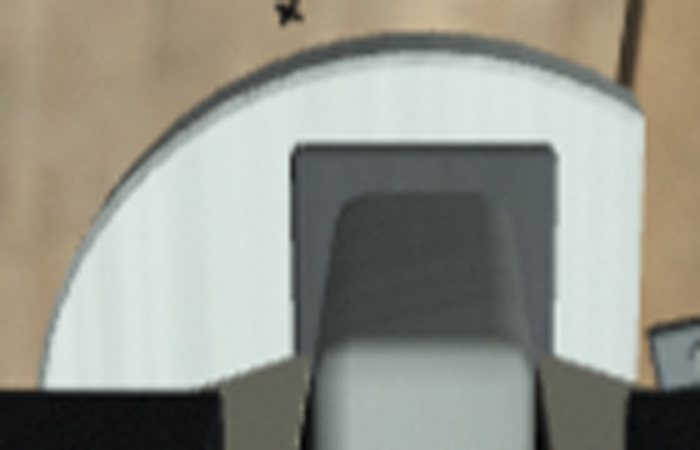

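```bash
python3 - <<'E'
from h import *
from scipy.optimize import least_squares
d=np.load("w3.npz");o={"tool_pos":d["pos"],"tool_rot":d["rot"]}
c=cams.read_camera("wrist");W=w2c(c,o)
f=lambda L:np.array(L,float)/5+[195,175]-0.4
M=R.from_euler("xyz",o["tool_rot"]).as_matrix();g=o["tool_pos"]+.159*M[:,0]
for zt in (.154,.157,.160):
  P=px2w(c,W,f([(48,385),(75,290),(130,200),(220,118),(300,75),(400,57),(500,67),(590,95)]),zt)
  r=least_squares(lambda v:np.hypot(P[:,0]-v[0],P[:,1]-v[1])-v[2],[.575,-.2,.037])
  q=px2w(c,W,f([(643,118),(636,385)]),zt);v=q[0]-q[1];a=np.arctan2(v[1],v[0])-np.pi/2;n=[np.cos(a),np.sin(a)]
  print(zt,r.x.round(4),(r.fun*1e3).round(1),"yaw",np.degrees(a),"flatdist",(q.mean(0)[:2]-r.x[:2])@n, "off grasp",r.x[:2]-g[:2])
E
```

```text
0.154 [ 0.5731 -0.203   0.0365] [ 0.3 -0.2 -0.4 -0.1  0.4  0.3 -0.1 -0.2] yaw 6.282497281418968 flatdist 0.02006370999219751 off grasp [-0.00054866 -0.00030878]
0.157 [ 0.573  -0.2017  0.0358] [ 0.3 -0.2 -0.4 -0.1  0.4  0.3 -0.1 -0.2] yaw 6.282497281419147 flatdist 0.019706621061172037 off grasp [-0.00068442  0.00097782]
0.16 [ 0.5729 -0.2004  0.0352] [ 0.3 -0.2 -0.4 -0.1  0.4  0.3 -0.1 -0.2] yaw 6.2824972814190705 flatdist 0.019349531234654382 off grasp [-0.00082019  0.00226442]
```

```bash
python3 -m inch '1 15 0 -0.03 0;1 20 0 -0.033 0;1 20 0 0 0;1 20 0 0 0;0 16 0 0 0;0 9 -10 0 0;0 0 -20 0 0;0 0 -20 0 0';  python3 -m inch '0 0 -5 0 0;0 0 0 0 0;0 0 0 0 0'; python3 - <<'E'
from h import *
o=readout.observe();c=cams.read_camera("wrist")
M=R.from_euler("xyz",o["tool_rot"]).as_matrix();print(o['tool_pos'],o['tool_pos']+.2*M[:,0],np.degrees(np.arctan2(M[1,1],M[0,1])),o['time'],o['opening'],o['contact_force'])
for n in ("scene","side","wrist"):
  cv2.imwrite(f"pics/{n}4.png",cams.read_camera(n)["color"][:,:,::-1])
a=cv2.imread("pics/scene4.png")[190:290,250:360];b=cv2.imread("pics/side4.png")[130:230,240:350]
cv2.imwrite("pics/z4.png",cv2.resize(np.hstack([a,b]),None,fx=3.6,fy=3.6,interpolation=cv2.INTER_CUBIC))
E
```

```text
time: 7.22
tool_pos: [0.5779, -0.0991, 0.2915]
tool_rot: [1.24, 1.569, -0.288]
contact_force: [0.3, -0.9, -2.8]
opening: 0.0157
time: 7.47
tool_pos: [0.5781, -0.1007, 0.2869]
tool_rot: [-2.18, 1.571, 2.572]
contact_force: [0.9, -0.7, -1.9]
opening: 0.016
[ 0.57812232 -0.10067588  0.2868982 ] [ 0.57811221 -0.1006694   0.0868982 ] 2.270589726913495 7.4667 0.015955796275291367 [ 0.94387434 -0.71481437 -1.88482829]
```

View pics/z4.png

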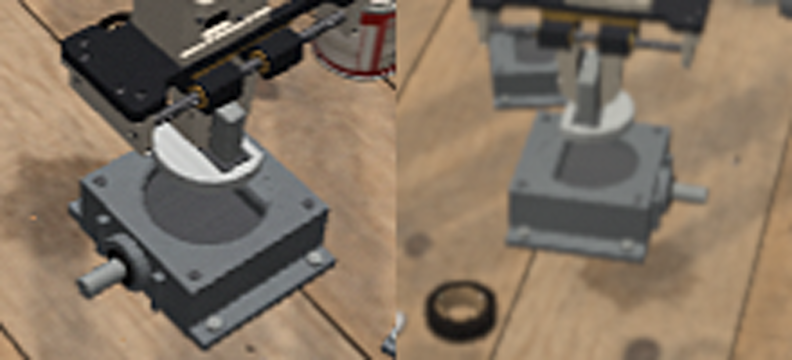

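View pics/wrist4.png

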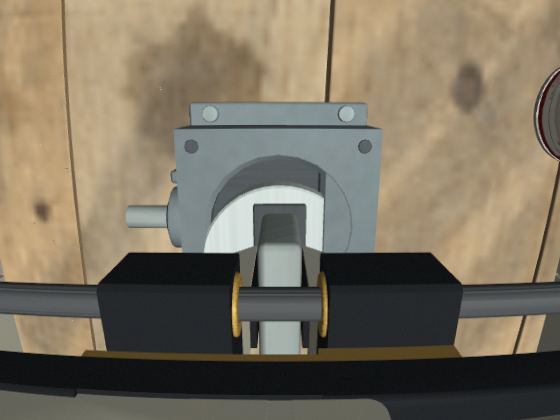

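The cover hangs over the opening with both flats on the right and parallel (about x=322 in the wrist view). I'll lower it.

```bash
python3 -m inch '-0.5 -1 -8 0 0;0 0 -10 0 0;0 0 -10 0 0;0 0 -8 0 0;0 0 -5 0 0;0 0 -3 0 0;0 0 0 0 0'; python3 -m inch '0 0 -2 0 0;0 0 -2 0 0;0 0 0 0 0'; python3 -m inch '0 0 -2 0 0;0 0 0 0 0'
```

```text
time: 8.25
tool_pos: [0.5774, -0.1017, 0.2417]
tool_rot: [-1.919, 1.569, 2.833]
contact_force: [-0.7, 0.7, -1.6]
opening: 0.0155
time: 8.5
tool_pos: [0.5775, -0.1018, 0.2387]
tool_rot: [1.243, 1.571, -0.289]
contact_force: [-0.3, 0.3, -2.0]
opening: 0.016
time: 8.67
tool_pos: [0.5775, -0.1018, 0.2366]
tool_rot: [1.492, 1.571, -0.04]
contact_force: [-0.0, -0.4, -2.3]
opening: 0.0159
```

```bash
python3 -m inch '0 0 -1 0 0;0 0 0 0 0';  python3 -m inch '0 0 -1 0 0;0 0 0 0 0'; python3 -m inch '0 0 -1 0 0;0 0 0 0 0'
```

```text
time: 8.83
tool_pos: [0.5775, -0.1018, 0.2357]
tool_rot: [1.651, 1.571, 0.119]
contact_force: [-0.2, -0.1, -2.1]
opening: 0.0159
time: 9.0
tool_pos: [0.5775, -0.1018, 0.2347]
tool_rot: [1.416, 1.571, -0.116]
contact_force: [-0.7, 0.4, -2.2]
opening: 0.0159
time: 9.17
tool_pos: [0.5775, -0.1018, 0.2346]
tool_rot: [1.148, 1.57, -0.384]
contact_force: [-2.7, 0.3, 4.4]
opening: 0.0161
```

It touched down at the predicted height of 0.2346. I'll open and retreat.

```bash
python3 -m inch '0 0 0 0 0.15;0 0 0 0 0.3;0 0 0 0 0.6;0 0 0 0 0.6;0 0 0 0 0.6;0 0 0 0 0.6;0 0 0 0 0.6'; python3 -m inch '0 0 8 0 0.6;0 0 15 0 0.6;0 0 25 0 0.6;0 0 25 0 0.6;0 -15 25 0 0.6;0 -25 15 0 0.6;0 -30 0 0 0.6;0 -20 0 0 0.6'; python3 -m inch '0 0 0 0 0.6;0 0 0 0 0.6'; python3 - <<'E'
from h import *
o=readout.observe();c=cams.read_camera("wrist")
print(o['tool_pos'],o['time'],o['contact_force'])
np.savez("w5.npz",pos=o["tool_pos"],rot=o["tool_rot"])
cv2.imwrite("pics/w5.png",c["color"][:,:,::-1])
for n in ("scene","side"):
  cv2.imwrite(f"pics/{n}5.png",cams.read_camera(n)["color"][:,:,::-1])
a=cv2.imread("pics/scene5.png")[190:290,250:360];b=cv2.imread("pics/side5.png")[130:230,240:350]
cv2.imwrite("pics/z5.png",cv2.resize(np.hstack([a,b]),None,fx=3.6,fy=3.6,interpolation=cv2.INTER_CUBIC))
E
```

```text
time: 9.75
tool_pos: [0.5775, -0.1018, 0.2336]
tool_rot: [0.858, 1.571, -0.674]
contact_force: [0.0, -0.1, 0.2]
opening: 0.051
time: 10.42
tool_pos: [0.5775, -0.1936, 0.3491]
tool_rot: [0.944, 1.566, -0.588]
contact_force: [0.9, -0.3, -0.6]
opening: 0.0547
time: 10.58
tool_pos: [0.5773, -0.1926, 0.347]
tool_rot: [2.258, 1.57, 0.724]
contact_force: [-0.1, 0.9, 0.4]
opening: 0.055
[ 0.57726228 -0.19260366  0.34702806] 10.5833 [-0.11783102  0.91233356  0.38443629]
```

View pics/w5.png

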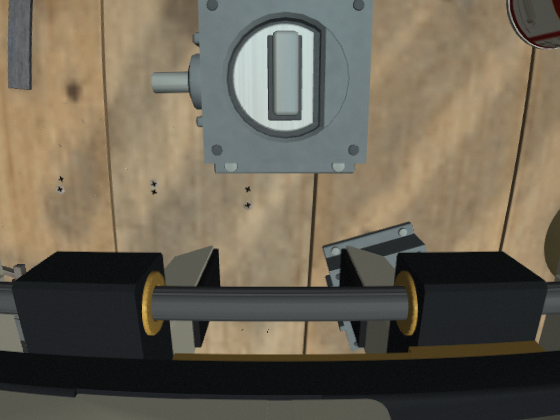

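View pics/z5.png

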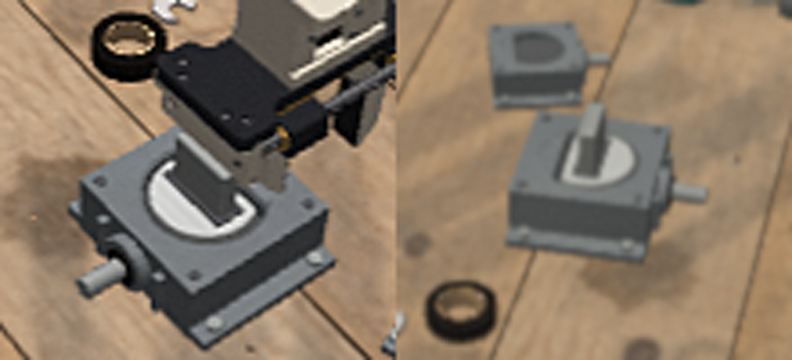

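The cover sits flush in the recess with an even gap all round, flats matching (wrist view, centre about (283,77)). The round cover hasn't been touched, and the gripper is clear.

```bash
python3 - <<'E'
from cell import workorder, readout
print(workorder.hand_in(), readout.observe()["time"])
E
```

```text
the job is handed in; nothing more can be done
the job is handed in; nothing more can be done
```

The flat cover is seated in the large housing's recess, and I handed the job in at about 10.7 s of the allowed 34 s. I took the cover by its bar and turned it about 121° so its flat matched the opening's. I then lowered it until it touched the recess floor, released it and backed the gripper away.

- **Seating:** Contact came at a TCP height of 0.2346 m, exactly the height worked out for a fully seated cover, with about 4 N of upward contact force.
- **Fit:** The wrist, scene and side pictures after release show the cover flush and level, with an even gap all round and the flats parallel. The tool was at about 2.3° just before lowering, against 2.2–2.6° measured for the housing.
- **Round cover:** I never went near it. I didn't re-measure its position afterwards.
- **Disagreements:** None of the checks failed. The two fixed cameras put the housing centre about 11 mm apart in y, and the bar likewise. I used the closer wrist-camera measurements, which matched the given sizes to within about 2 mm.

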